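# Load the vial reader and hold its click lever at the third click

### The arm

A 7-joint arm with a two-finger parallel gripper is mounted at the origin on a cart in front of the work surface, level with it; the furniture and walls round the work are solid. World frame = base frame: x ahead of the robot, y to its left, z up, the work surface at z = 0. Lengths are in m, angles in rad, forces in N, time in s.
With the tool pointing down it reaches from about 0.4 to 0.875 m from the base axis. Payload 19.3 kg.
Tool frame: the origin (TCP) lies on the centre line of the jaws, within the pads' length; the fingertips stand 25 mm ahead of it and the grasp point (between the pads) lies 6 mm ahead of it; z points along the fingers, y is the line along which they close (so a half turn about z gives the same grasp; the last joint's range is limited). The gripper opens to 85 mm and grips with 20 to 120 N. Pads are 22 mm wide; open, the fingers measure 114 mm over their backs; the gripper's body (76 mm by 85 mm) begins 54 mm behind the grasp point. The pads swing forward as they close: fully open they stand 13 mm farther back than shut.
Start: joints at [-1.191, 0.521, -0.036, 1.599, 0.021, 1.021, -0.113], TCP at [0.272, 0.563, 0.256] pointing down, gripper open.
Joint ranges: [-2.91, 2.91], [-0.3, 2.13], [-1.5, 1.42], [0.17, 2.43], [-1.26, 4.41], [0.16, 1.93], [-2.52, 2.52]. Speed limits (rad/s): [1.89, 1.89, 2.39, 2.39, 3.01, 3.01, 3.01].

### API

Orientations are given as a 3x3 rotation matrix whose columns are the frame's x, y, z axes.
In Python, from cell import r gives the robot as it stands.
- The arm moves only by the shell command python3 -m jog 'ROWS'. ROWS is JSON, a list of rows, each a list of 3 entries, a list of its own where there are three numbers: the finger opening in cm, from 0 to 8.54, then the shift along the tool's x, y, z in cm, then the turn about the tool's z in degrees. A call has 1 to 20 rows; each row shifts and turns the commanded pose from where the row before left it, along the tool's axes as they then stand; what a row does not reach is not made up. A row lasts 1/12 s, in which the tool goes at most 41.7 mm and 7.16 degrees, less where a joint would pass 70% of its speed; a pose out of reach is approached as far as the arm can. A call is refused whole if a number of a shift passes 4.17 or a number of a turn 7.16, either way. A call with a gripper value outside its range is refused whole. The fingers move at their own pace and stop on an object; the grip force is fixed at half the most. Time passes only in rows, so rows that do not move let the fingers close. It gives the time, the measured TCP pose, the force, the opening and the grip force at its end, in the units of the state.
- r.sense(): the state, without advancing time (a new reading comes with each control period).
- r.camera(name): name is "side" or "top" or "wrist"; returns the picture (400x640x3 uint8, red, green, blue); there is no depth.
- r.camera_params(name): a dict with "vfov" (degrees; the focal length in pixels is half the picture's height over the tangent of half this angle, whatever the lens; pixels are square), "cx", "cy" (the principal point, pixels), "R" (3x3) and "t" (3): a world point X has camera coordinates R X + t; the wrist camera has in their place "T_tool_cam" (4x4, takes a point from camera to tool coordinates, whose origin is the TCP and whose axes are the flange's). Camera axes: x right, y down, z forward; pixel columns grow to the right and rows downward; lengths in m; the calibration is good to about 2 mm. A picture is of the moment at which its call begins: read the wrist's pose just before it. camera_params takes no time and is no camera call.
- r.job_done(): hands the job in; it is judged then, once.
The state is a dict: "time_s": time; "q": joint angles; "dq": joint speeds; "joint_torque": joint torques, N m; "ee_pos": TCP position; "tcp_rot": TCP orientation; "ft_force": force on the tool from outside, world axes, zero at the start; "torque": the same for the moment, N m; "width": opening from 0.0 (shut) to 1.0 (fully open); "gripper_force": force on a finger pad.
Only numpy, scipy, OpenCV 4.12 (cv2) and the standard library are available. Lean on these libraries where they do the work, as an engineer would, in place of code of your own. Each camera call takes 0.05 s, during which the arm holds its last target. There are 200 camera calls.

### The job

Take the pink vial out of the compartment tray, stand it fully home in the round well of the white vial reader and let go of it. Then move the reader's orange-knobbed lever forward by exactly three clicks, without running on to the fourth, and finish with your fingers still holding it at the third click: it springs back if let go. Leave the yellow and blue vials standing in their tray and do not disturb the timer or the slide box.

Things in the scene. Friction and masses are not known exactly. Their poses are not given: they have to be found in the camera images.
- vial_pink_mid (a point): Centre (half-way up) of the glass vial with pink contents and a black cap: body 27 mm across and about 48 mm high, cap 21 mm across on top, 60 mm high in all, about 30 g. It stands upright, loose, in one of the three compartments of the tray.
- vial_yellow_mid (a point): Centre of the like vial with pale yellow contents, in another compartment of the tray; stays there.
- vial_blue_mid (a point): Centre of the like vial with pale blue contents, in another compartment of the tray; stays there.
- vial_bin: Blue open tray, fixed to the surface, 100 mm (its x) by 170 mm (its y) and 26 mm high, walls and floor 4 mm; two dividers 4 mm thick and as high as the walls part it into three compartments in a row along its y axis, whose centres lie 55 mm apart. Origin: centre of its underside on the surface; z up.
- reader: White vial reader with a grey well block, fixed, 130 mm (its x) by 200 mm (its y), 50 mm high. Origin: centre of its underside; front faces its own -x (to the robot), z up. Well in its left part (+y), lever on its right part (-y); a sprung pawl, brass pins and index ticks (rest and four clicks, the fourth red) lie on top by the lever, at most 15 mm above the housing.
- well_mouth (a point): Centre of the mouth of the round well, level with the reader's top (z 50 mm). Bore 33 mm, chamfered, 22 mm deep, so a vial standing home in it has its bottom 22 mm below and its centre 8 mm above this point.
- lever_axis (a point): Point on the lever's upright axis of rotation, at the height of the middle of the knob (80 mm above the surface).
- lever_knob (a point): Middle of the upright orange knob, a round post 16 mm across, 60 to 100 mm above the surface, 90 mm from the lever's axis, standing free in front of the housing at the end of a flat arm 14 mm wide (its top 61 mm above the surface). Moves with the lever; at rest it lies at 155 degrees about the axis from the reader's +x (front, a little left). 22 mm of travel per click.
- click_lever (a joint): Lever angle, rad: 0 at rest, growing forward, anticlockwise from above (knob swings across the reader's front from its left to its right), stop at 1.15. Pins click past the pawl at about 0.125, 0.375, 0.625, 0.875; seats after clicks 1 to 4: 0.25, 0.50, 0.75, 1.00. A spring returns it fully if let go (3 N at the knob at rest, 5 N at click 3; up to 8 N to pass a pin, then a drop of 2 to 4 N).
- timer: White digital timer, 60 x 66 x 18 mm, lying loose on the surface; origin at the centre of its underside. A bystander.
- slide_box: Blue slide box, 36 x 84 x 32 mm, loose on the surface; origin at the centre of its underside. A bystander.
Things that resemble listed ones, but are neither listed nor needed, are in the scene too. What is shaped like the part that bears vial_pink_mid but brown, green or red is not meant.

How it is judged:
On the way, in this order (a step that is already met when the one before it is completed fails the run):
1. the pink vial stands home in the reader's well, released (horizontal distance between vial_pink_mid and well_mouth below 0.006 m and z of vial_pink_mid in the frame of well_mouth below 0.013 m and angle between vial_pink_mid's own z axis and vertical below 0.2 rad and contact force between the fingers and vial_pink below 0.1 N), for 0.3 s.
2. the lever is at its first click (value of joint click_lever between 0.15 and 0.35 rad).
3. the lever is held at its third click (value of joint click_lever between 0.65 and 0.86 rad and contact force between the fingers and click_lever above 0.5 N), for 0.5 s.
At the end, for the whole second after the job is handed in: Pink vial home in the well (centre within 6 mm of its axis, at most 13 mm above its mouth, tilt under 0.2 rad), not touched; lever at its third click (0.65 to 0.86 rad), still, with over 0.5 N from the fingers; yellow and blue vials upright in the tray (all of step 1 and all of step 3 and velocity of joint click_lever between -0.1 and 0.1 rad/s and angle between each of vial_yellow_mid, vial_blue_mid's own z axis and vertical below 0.2 rad and z of vial_yellow_mid in the frame of vial_bin between 0 and 0.045 m and x of vial_yellow_mid in the frame of vial_bin between -0.05 and 0.05 m and y of vial_yellow_mid in the frame of vial_bin between -0.085 and 0.085 m and z of vial_blue_mid in the frame of vial_bin between 0 and 0.045 m and x of vial_blue_mid in the frame of vial_bin between -0.05 and 0.05 m and y of vial_blue_mid in the frame of vial_bin between -0.085 and 0.085 m); the arm keeps its last pose, push and grip.
It fails at once if the lever ran on to its fourth click (value of joint click_lever above 0.92 rad).
It fails at once if the timer or the slide box was disturbed (moved over 20 mm) (distance of any of timer, slide_box from where it was at the start of the episode above 0.02 m).
It also fails if it takes over 64 s, if anything falls off the work surface, if the arm or the gripper's body presses on something with over 40 N, if the wrist force passes 120 N, or if a joint passes its speed limit or range.

## Working session

There is one attempt and no reset: what is moved stays moved. The work goes in short steps, Python scripts to look and compute and a shell command to move; the robot and the scene stay as the last step left them, time stands still between calls to the robot, and variables do not carry over. Pictures are saved under pics/ and viewed, at most 12 in all, crops included, and the job is handed in when it is done.

```bash
mkdir -p pics; ls; python3 - <<'E'
from cell import r
import cv2,json
s=r.sense();print(s)
for n in("top","side"):
    p=r.camera_params(n);print(n,p)
    cv2.imwrite(f"pics/{n}0.png",r.camera(n)[:,:,::-1])
print(r.camera_params("wrist"))
E
```

```text
pics
{'time_s': 0.0, 'q': array([-1.19121763,  0.52203778, -0.0363142 ,  1.60000077,  0.0212224 ,
        1.02110399, -0.11279987]), 'dq': array([ 1.11853541e-04,  1.37469019e-03, -7.86810813e-04, -7.67696533e-05,
       -3.89994206e-04,  8.04055671e-04, -1.55777298e-03]), 'joint_torque': array([ 2.28588169e-04, -9.27091885e+01,  1.97993740e+00, -3.69945717e+01,
        1.77949393e-02,  7.85513286e-03, -3.09385064e-05]), 'ee_pos': array([0.27163771, 0.56253907, 0.25571366]), 'tcp_rot': array([[-9.00539142e-01,  4.34774756e-01, -4.05934396e-04],
       [ 4.34774932e-01,  9.00538488e-01, -1.09133252e-03],
       [-1.08924284e-04, -1.15927775e-03, -9.99999322e-01]]), 'ft_force': array([-0.08706784,  0.11460601,  0.27503548]), 'torque': array([-0.04019371,  0.00790859, -0.06011919]), 'gripper_force': 0.0, 'width': 1.0018588612389878}
top {'vfov': 48.5706405544245, 'cx': 328.9686316048286, 'cy': 208.2553625903748, 'R': array([[-0.02059571, -0.99955939,  0.02137379],
       [-0.98995922,  0.01739829, -0.14027848],
       [ 0.1398448 , -0.02404832, -0.98988136]]), 't': array([-0.00158598,  0.51788482,  1.37594575])}
side {'vfov': 57.502489167502404, 'cx': 318.4977851883423, 'cy': 199.17718311537132, 'R': array([[-0.99531967,  0.09412043, -0.02191128],
       [ 0.07902894,  0.66227189, -0.74508413],
       [-0.05561641, -0.74332852, -0.66661048]]), 't': array([0.51238366, 0.02651628, 1.20624267])}
{'vfov': 71.87662975277198, 'cx': 321.57833060343313, 'cy': 198.38740854971078, 'T_tool_cam': array([[ 4.20484381e-04, -9.53874626e-01, -3.00204964e-01,
         7.59432932e-02],
       [ 9.99999644e-01,  6.20616297e-04, -5.71296040e-04,
        -7.84279446e-04],
       [ 7.31256890e-04, -3.00204617e-01,  9.53874548e-01,
        -1.16632578e-01],
       [ 0.00000000e+00,  0.00000000e+00,  0.00000000e+00,
         1.00000000e+00]])}
```

View pics/top0.png

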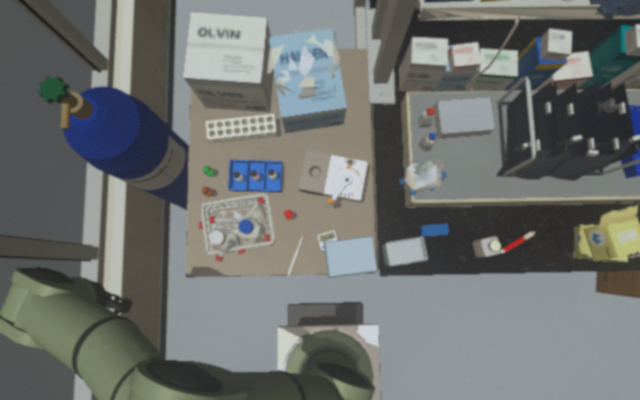

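View pics/side0.png

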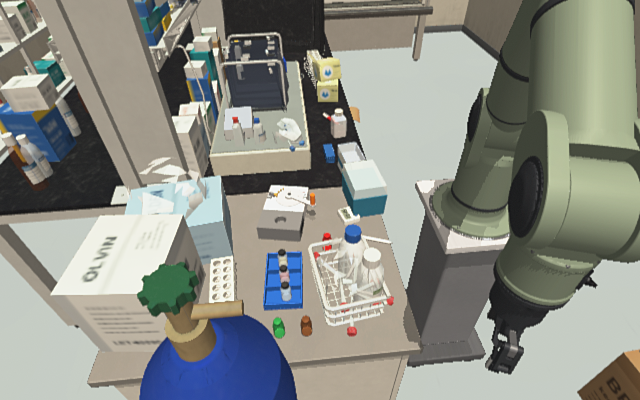

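The top view shows the tray at about (257,176), the reader at (333,176), the orange knob near (331,200), the basket at (238,225), the timer at (327,240) and the slide box at (435,230). Possible look-alikes in the top view are the green (209,171), brown (208,191) and red (289,214) vials, which stand or lie outside the tray. The three vials in the tray are at about (240,176), (257,176) and (274,176). I'll check the choice in a close crop.

```bash
python3 - <<'E'
import cv2,numpy as np
t=cv2.imread("pics/top0.png")[150:220,220:380]; s=cv2.imread("pics/side0.png")[180:310,250:330]
a=cv2.resize(t,(800,350),interpolation=cv2.INTER_CUBIC)
b=cv2.resize(cv2.rotate(s,cv2.ROTATE_90_COUNTERCLOCKWISE),None,fx=3,fy=3,interpolation=cv2.INTER_CUBIC)
c=np.zeros((600,800,3),np.uint8);c[:350]=a;c[355:595,:390]=b
cv2.imwrite("pics/crop.png",c)
E
```

```text
(no output)
```

View pics/crop.png

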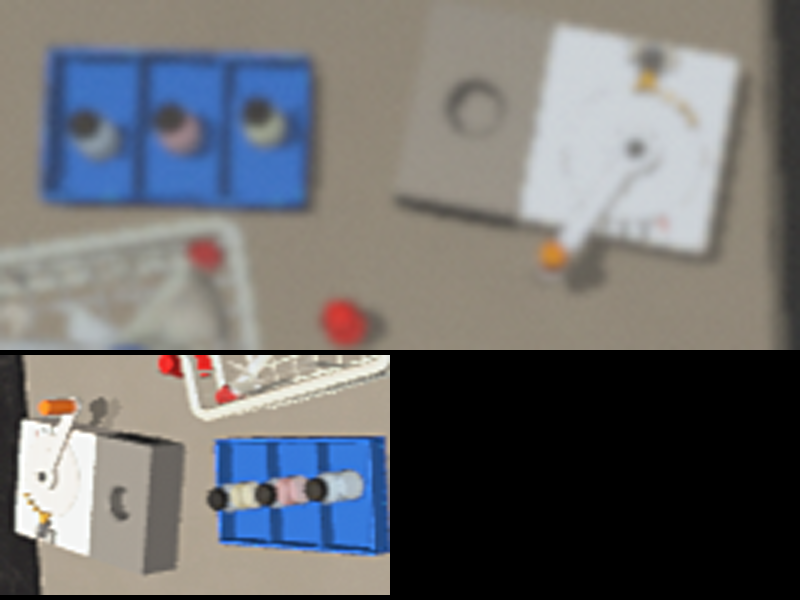

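Pink is the middle vial of the tray: its cap is at top-view pixel (254,174). Yellow and blue are on either side. The well is at (315,172), the axis at (347,180) and the knob top at (331,201). Next I locate these, and the tray yaw.

```bash
cat > h.py <<'E'
import numpy as np,cv2
from cell import r
def K(p): return 200/np.tan(np.radians(p['vfov'])/2)
def ray(n,u,v,s=None):
    p=r.camera_params(n); f=K(p); d=np.array([(u-p['cx'])/f,(v-p['cy'])/f,1])
    if n=='wrist':
        T=p['T_tool_cam']; s=s or r.sense(); R=np.array(s['tcp_rot'])
        return s['ee_pos']+R@T[:3,3], R@T[:3,:3]@d
    return -p['R'].T@p['t'], p['R'].T@d
def onz(n,u,v,z,s=None):
    o,d=ray(n,u,v,s); return o+d*(z-o[2])/d[2]
def togo(x,y,z,s=None):
    s=s or r.sense(); return np.round(100*np.array(s['tcp_rot']).T@(np.array([x,y,z])-s['ee_pos']),2)
def blobs(m,amin=8):
    n,l,st,c=cv2.connectedComponentsWithStats(m.astype('uint8'))
    return [(st[i,4],c[i]) for i in range(1,n) if st[i,4]>=amin]
E
python3 - <<'E'
from h import *
np.set_printoptions(precision=4,suppress=True)
for nm,u,v,z in[("pinkcap",254.4,173.6,.064),("pinkcap_mid?",256,176,.045),("well",315.2,171.6,.05),("axis",347.2,179.8,.065),("knobtop",330.6,201.2,.1)]:
    print(nm,onz("top",u,v,z))
im=cv2.imread("pics/top0.png");hsv=cv2.cvtColor(im,cv2.COLOR_BGR2HSV)
m=cv2.inRange(hsv,(100,120,60),(125,255,255));m[:150]=0;m[200:]=0;m[:,:220]=0;m[:,300:]=0
c=np.vstack([x for x in cv2.findContours(m,cv2.RETR_EXTERNAL,cv2.CHAIN_APPROX_NONE)[0]])
b=cv2.boxPoints(cv2.minAreaRect(c));print("tray",[onz("top",*q,.026)[:2] for q in b])
m=cv2.inRange(hsv,(0,0,185),(180,40,255));m[:150]=0;m[210:]=0;m[:,:320]=0;m[:,372:]=0
c=max(cv2.findContours(m,cv2.RETR_EXTERNAL,cv2.CHAIN_APPROX_NONE)[0],key=cv2.contourArea)
b=cv2.boxPoints(cv2.minAreaRect(c));print("white",b,[onz("top",*q,.05)[:2] for q in b])
# side-view triangulation, cap & knob
def tri(a,b):
    (o1,d1),(o2,d2)=ray("top",*a),ray("side",*b)
    A=np.stack([d1,-d2],1);t=np.linalg.lstsq(A,o2-o1,rcond=None)[0];p,q=o1+d1*t[0],o2+d2*t[1];print((p+q)/2,np.linalg.norm(p-q))
# crop->side: rotated ccw: crop x/3 -> row, crop y -> col=329-(y/3)
cv=lambda x,y:(250+79-(y-355)/3,180+x/3)
tri((254.4,173.6),cv(265,494)); tri((330.6,201.2),cv(42,408)); tri((347.2,179.8),cv(42,477)); tri((315.2,171.6),cv(120,503))
E
```

```text
pinkcap [0.6281 0.2216 0.064 ]
pinkcap_mid? [0.6245 0.2193 0.045 ]
well [0.6347 0.0304 0.05  ]
axis [ 0.6033 -0.0701  0.065 ]
knobtop [ 0.5304 -0.0154  0.1   ]
tray [array([0.5866, 0.3093]), array([0.6838, 0.3074]), array([0.676 , 0.1397]), array([0.5787, 0.1432])]
white [[322.7527 197.0481]
 [330.7965 154.8184]
 [366.8228 161.6805]
 [358.779  203.9103]] [array([0.552 , 0.0078]), array([ 0.689 , -0.0206]), array([ 0.6647, -0.1358]), array([ 0.5281, -0.1058])]
[0.6304 0.2231 0.0539] 2.8824711789009742e-05
[ 0.5319 -0.0156  0.0992] 0.0027532986410217894
[ 0.6049 -0.0706  0.0595] 0.0008924977149328469
[0.6362 0.0304 0.0442] 0.00037443876988067895
```

```bash
python3 - <<'E'
from h import *
np.set_printoptions(precision=3,suppress=True)
def tri(a,b):
    (o1,d1),(o2,d2)=ray("top",*a),ray("side",*b)
    A=np.stack([d1,-d2],1);t=np.linalg.lstsq(A,o2-o1,rcond=None)[0];p,q=o1+d1*t[0],o2+d2*t[1];print((p+q)/2,np.linalg.norm(p-q))
tri((54,90),(168,288));tri((118,120),(215,325));tri((246,227),(353,233))
print(r.sense()['tcp_rot'][:,0],togo(.628,.221,.18),togo(.44,.33,.256))
E
```

```text
[0.72  0.59  0.509] 0.0007626275821417235
[0.715 0.532 0.329] 0.0005490712416328153
[0.448 0.229 0.175] 0.000981420911433807
[-0.901  0.435 -0.   ] [-46.94 -15.26   7.6 ] [-25.27 -13.63  -0.01]
```

```bash
python3 -m jog '[[6,[-3.6,-1.17,0],0],[6,[-3.6,-1.17,0],0],[6,[-3.6,-1.17,0],0],[6,[-3.6,-1.17,0],0],[6,[-3.6,-1.17,0],0],[6,[-3.6,-1.17,0],0],[6,[-3.6,-1.17,0],0],[6,[-3.6,-1.17,0],0],[6,[-3.6,-1.17,0],0],[6,[-3.6,-1.17,0],0],[6,[-3.6,-1.17,0],0],[6,[-3.6,-1.17,0],0],[6,[-3.6,-1.17,0],0]]'
python3 -m jog '[[6,[0,0,0],6.6],[6,[0,0,0],6.6],[6,[0,0,0],6.6],[6,[0,0,0],6.6],[6,[0,0,0],6.6],[6,[0,0,0],6.6],[6,[0,0,0],6.6],[6,[0,0,0],6.6],[6,[0,0,0],6.6],[6,[0,0,0],6.6],[6,[0,0,0],0],[6,[0,0,0],0]]'
python3 - <<'E'
from h import *
s=r.sense();cv2.imwrite("pics/w1.png",r.camera("wrist")[:,:,::-1]);print(s['ee_pos'],s['tcp_rot'],s['q'],togo(.628,.221,.12))
E
```

```text
time_s: 1.18
ee_pos: [0.628, 0.2208, 0.256]
tcp_rot: [[-0.901, 0.435, -0.001], [0.435, 0.901, -0.0], [0.0, -0.0, -1.0]]
ft_force: [-0.6, 0.6, 0.2]
width: 0.702
gripper_force: 0.0
time_s: 2.18
ee_pos: [0.6269, 0.2225, 0.256]
tcp_rot: [[0.027, 1.0, -0.0], [1.0, -0.027, -0.001], [-0.001, -0.0, -1.0]]
ft_force: [-0.3, -0.2, 0.1]
width: 0.701
gripper_force: 0.0
[0.62687315 0.22253368 0.25598006] [[ 2.70380744e-02  9.99634315e-01 -4.22319059e-04]
 [ 9.99634262e-01 -2.70382934e-02 -5.21637911e-04]
 [-5.32865943e-04 -4.08060517e-04 -9.99999775e-01]] [-0.6348985   0.6108652   0.32874913  1.49689966 -0.21236203  1.06965658
 -0.28612774] [-0.14  0.12 13.6 ]
```

View pics/w1.png

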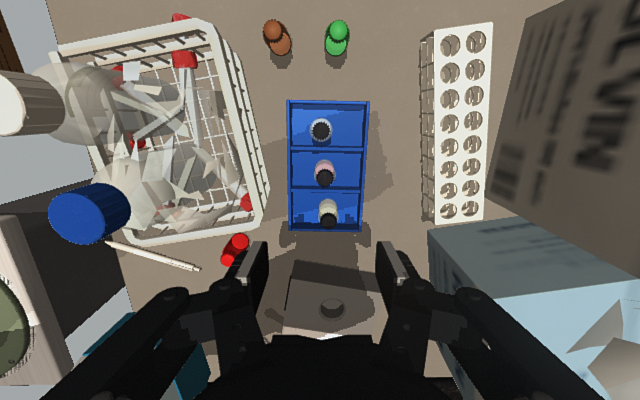

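The pink cap is at (325,176), with blue at (320,130) and yellow at (328,220). The well is visible at (332,308).

```bash
python3 - <<'E'
from h import *
im=cv2.imread("pics/w1.png");sub=im[110:235,290:366]
m=(sub.max(2)<60)
for a,c in blobs(m,30): print(a,c+[290,110],onz("wrist",*(c+[290,110]),.064))
print("well",onz("wrist",332,308,.05))
E
```

```text
53 [363.66037736 127.26415094] [0.67434481 0.28041898 0.064     ]
207 [320.63768116 130.59903382] [0.62759833 0.27811162 0.064     ]
37 [291. 168.] [0.59288537 0.23772622 0.064     ]
48 [361.02083333 169.33333333] [0.67227185 0.23414097 0.064     ]
222 [324.55855856 177.60810811] [0.63067128 0.22558736 0.064     ]
45 [358.35555556 210.55555556] [0.66995026 0.18440854 0.064     ]
222 [327.93693694 221.01351351] [0.633519   0.17194147 0.064     ]
96 [302.5        224.91666667] [0.60265044 0.16764469 0.064     ]
well [0.63689118 0.03473064 0.05      ]
```

```bash
python3 -m jog '[[5,[0.15,0.3,3],0],[5,[0,0,3.6],0],[5,[0,0,3.6],0],[5,[0,0,3.6],0],[5,[0,0,3.2],0],[5,[0,0,3],0],[5,[0,0,0],0],[5,[0,0,0],0]]'
python3 -m jog '[[1.8,[0,0,0],0],[1.8,[0,0,0],0],[1.8,[0,0,0],0],[1.8,[0,0,0],0],[1.8,[0,0,0],0],[1.8,[0,0,0],0],[1.8,[0,0,0],0],[1.8,[0,0,0],0]]'
python3 - <<'E'
from h import *
s=r.sense();cv2.imwrite("pics/w2.png",r.camera("wrist")[:,:,::-1]);print(s['ee_pos'],s['width'],s['gripper_force'])
E
```

```text
time_s: 2.9
ee_pos: [0.6296, 0.2233, 0.0557]
tcp_rot: [[0.029, 1.0, -0.002], [1.0, -0.029, -0.001], [-0.001, -0.002, -1.0]]
ft_force: [0.6, 0.0, 0.7]
width: 0.585
gripper_force: 0.0
time_s: 3.57
ee_pos: [0.6312, 0.2242, 0.0589]
tcp_rot: [[0.03, 1.0, 0.003], [1.0, -0.03, 0.001], [0.002, 0.003, -1.0]]
ft_force: [-0.6, -0.4, 7.1]
width: 0.286
gripper_force: 58.5
[0.63124298 0.22422915 0.05887734] 0.2861070573509456 58.45528377845767
```

View pics/w2.png

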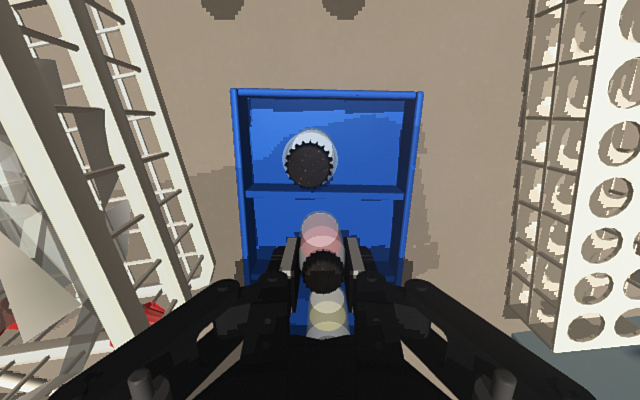

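The pink vial is between the pads with its cap at (322,272). The other vials are undisturbed, so I lift and carry.

```bash
python3 -m jog '[[1.8,[0,0,-0.5],0],[1.8,[0,0,-2],0],[1.8,[0,0,-3],0],[1.8,[0,0,-3],0],[1.8,[0,0,-2],0],[1.8,[-2,0,0],0],[1.8,[-3,0,0],0],[1.8,[-3,0,0],0],[1.8,[-3,0,0],0],[1.8,[-3,0,0],0],[1.8,[-3,0,0],0],[1.8,[-2,0.5,0],0],[1.8,[0,0,0],0],[1.8,[0,0,0],0],[1.8,[0,0,0],0]]'
python3 - <<'E'
from h import *
s=r.sense();cv2.imwrite("pics/w3.png",r.camera("wrist")[:,:,::-1]);print(s['ee_pos'],s['tcp_rot'],s['width'],s['gripper_force'])
cv2.imwrite("pics/side3.png",r.camera("side")[:,:,::-1]);cv2.imwrite("pics/top3.png",r.camera("top")[:,:,::-1])
w=cv2.imread("pics/w3.png");sd=cv2.imread("pics/side3.png")[150:300,230:350]
c=np.zeros((600,800,3),np.uint8);c[:400,:320]=w[:,160:480];c[:600,320:]=cv2.resize(sd,(480,600));cv2.imwrite("pics/c3.png",c)
E
```

```text
time_s: 4.87
ee_pos: [0.6295, 0.0345, 0.1623]
tcp_rot: [[0.03, 1.0, 0.001], [1.0, -0.03, 0.001], [0.001, 0.001, -1.0]]
ft_force: [0.0, 0.3, -1.4]
width: 0.283
gripper_force: 58.9
[0.62946327 0.03452612 0.16226104] [[ 3.02842175e-02  9.99540675e-01  1.14258237e-03]
 [ 9.99540960e-01 -3.02851673e-02  8.23326909e-04]
 [ 8.57552032e-04  1.11712407e-03 -9.99999008e-01]] 0.2833818674680862 58.92842305198428
```

View pics/c3.png

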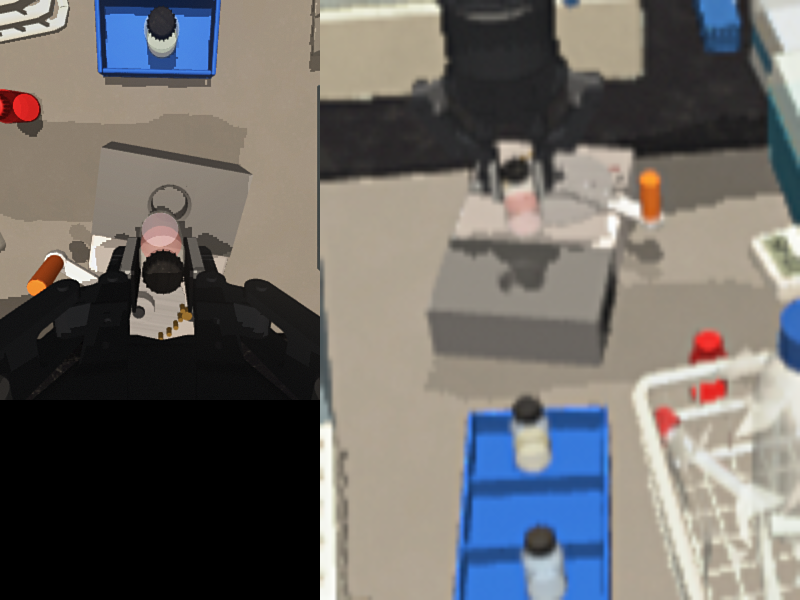

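The vial is held upright in the jaws. In the full wrist image, the well's ring is at (329,202) and the cap at (322,270).

```bash
python3 - <<'E'
from h import *
np.set_printoptions(precision=4,suppress=True)
im=cv2.imread("pics/w3.png")
s=r.sense()
g=cv2.cvtColor(im,cv2.COLOR_BGR2GRAY)
sub=im[245:300,296:350];m=sub.max(2)<70
b=max(blobs(m,30),key=lambda q:q[0]);c=b[1]+[296,245];print(b,c,"cap",onz("wrist",*c,.165))
ell=g[180:225,300:358];cs=cv2.findContours(((ell<95)).astype('uint8'),cv2.RETR_LIST,cv2.CHAIN_APPROX_NONE)[0]
for k in cs:
    if len(k)>15: print(len(k),cv2.boundingRect(k))
for u,v in [(309,202),(349,202),(329,185),(329,202)]: print((u,v),onz("wrist",u,v,.05))
print(onz("wrist",320,213,.107))
print("axis,knob",onz("wrist",298,311,.06),onz("wrist",198,287,.1))
E
python3 - <<'E'
import cv2
w=cv2.imread("pics/w3.png")[170:310,270:380]
cv2.imwrite("pics/c4.png",cv2.resize(w,None,fx=4,fy=4,interpolation=cv2.INTER_CUBIC))
E
```

```text
(np.int32(1717), array([30.5381, 26.5218])) [326.5381 271.5218] cap [0.6322 0.0389 0.165 ]
19 (37, 41, 8, 4)
99 (12, 6, 34, 29)
113 (9, 5, 41, 35)
(309, 202) [0.6187 0.0358 0.05  ]
(349, 202) [0.6535 0.0348 0.05  ]
(329, 185) [0.6365 0.0506 0.05  ]
(329, 202) [0.6361 0.0353 0.05  ]
[0.629  0.0466 0.107 ]
axis,knob [ 0.6042 -0.0698  0.06  ] [ 0.5351 -0.0128  0.1   ]
```

View pics/c4.png

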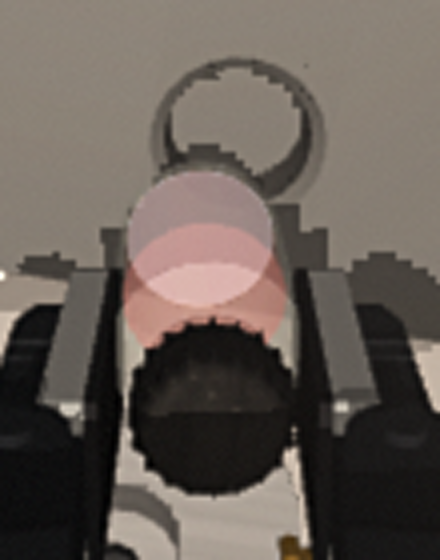

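The well ring centre is at about (329.5,204), the vial's bottom disc at (320,229) and the cap top disc at (323,273).

```bash
python3 - <<'E'
from h import *
np.set_printoptions(precision=4,suppress=True)
for n,u,v,z in [("well",329.5,204,.05),("bot",320,229,.107),("bot",320,229,.1),("cap",323,273,.167),("cap",323,273,.16)]: print(n,onz("wrist",u,v,z))
def tri(a,b):
    (o1,d1),(o2,d2)=ray("wrist",*a),ray("side",*b)
    t=np.linalg.lstsq(np.stack([d1,-d2],1),o2-o1,rcond=None)[0];p,q=o1+d1*t[0],o2+d2*t[1];print((p+q)/2,np.linalg.norm(p-q))
# side: crop (x-320)/4+230, y/4+150
f=lambda x,y:((x-320)/4+230,y/4+150)
tri((320,229),f(522,232));tri((323,273),f(515,162))
E
```

```text
well [0.6365 0.0334 0.05  ]
bot [0.6286 0.0351 0.107 ]
bot [0.6285 0.032  0.1   ]
cap [0.6305 0.0394 0.167 ]
cap [0.6304 0.035  0.16  ]
[0.6289 0.029  0.0929] 0.0010812205047850104
[0.6289 0.0422 0.172 ] 0.003324099462344929
```

```bash
python3 -m jog '[[1.8,[-0.12,0.68,0],0],[1.8,[0,0,2],0],[1.8,[0,0,2],0],[1.8,[0,0,1],0],[1.8,[0,0,0],0],[1.8,[0,0,0],0]]'
python3 - <<'E'
from h import *
s=r.sense();cv2.imwrite("pics/w4.png",r.camera("wrist")[:,:,::-1]);print(s['ee_pos'],s['ft_force'])
w=cv2.imread("pics/w4.png")[170:310,250:400]
cv2.imwrite("pics/c5.png",cv2.resize(w,None,fx=4,fy=4,interpolation=cv2.INTER_CUBIC))
E
```

```text
time_s: 5.52
ee_pos: [0.6361, 0.0323, 0.1113]
tcp_rot: [[0.031, 1.0, -0.001], [1.0, -0.031, -0.0], [-0.0, -0.001, -1.0]]
ft_force: [0.6, 0.0, 0.6]
width: 0.279
gripper_force: 58.9
[0.63612745 0.03232262 0.11133143] [0.59279219 0.02405257 0.62000666]
```

View pics/c5.png

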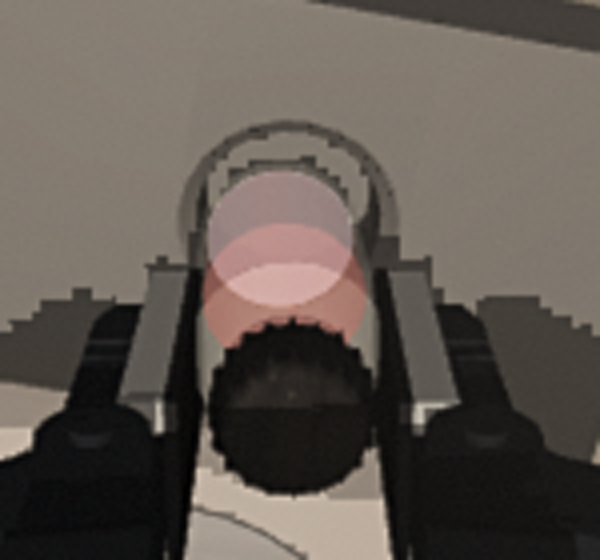

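```bash
python3 -m jog '[[1.8,[-0.05,0.1,0.3],0],[1.8,[0,0,0.5],0],[1.8,[0,0,0.5],0],[1.8,[0,0,0.5],0],[1.8,[0,0,0.5],0],[1.8,[0,0,0],0],[1.8,[0,0,0],0]]'
```

```text
time_s: 6.15
ee_pos: [0.6368, 0.0317, 0.0879]
tcp_rot: [[0.031, 1.0, -0.001], [1.0, -0.031, -0.0], [-0.0, -0.001, -1.0]]
ft_force: [0.1, 0.3, -0.2]
width: 0.284
gripper_force: 58.9
```

Going in freely (no contact force).

```bash
python3 -m jog '[[1.8,[0,0,0.2],0],[1.8,[0,0,0.2],0],[1.8,[0,0,0],0],[1.8,[0,0,0],0]]'; python3 -m jog '[[1.8,[0,0,0.15],0],[1.8,[0,0,0],0],[1.8,[0,0,0],0]]'
```

```text
time_s: 6.48
ee_pos: [0.6369, 0.0317, 0.0843]
tcp_rot: [[0.031, 1.0, -0.0], [1.0, -0.031, -0.0], [-0.0, -0.0, -1.0]]
ft_force: [-0.4, 0.8, -0.3]
width: 0.279
gripper_force: 58.9
time_s: 6.73
ee_pos: [0.6372, 0.0318, 0.083]
tcp_rot: [[0.031, 1.0, 0.0], [1.0, -0.031, 0.0], [0.0, 0.0, -1.0]]
ft_force: [0.3, 1.2, 1.9]
width: 0.285
gripper_force: 59.2
```

```bash
python3 -m jog '[[5.5,[0,0,0],0],[5.5,[0,0,0],0],[5.5,[0,0,0],0],[5.5,[0,0,0],0],[5.5,[0,0,0],0],[5.5,[0,0,-2],0],[5.5,[0,0,-3],0],[5.5,[0,0,-3],0],[5.5,[0,0,-2],0],[5.5,[0,0,0],0],[5.5,[0,0,0],0]]'
python3 - <<'E'
from h import *
s=r.sense();cv2.imwrite("pics/w5.png",r.camera("wrist")[:,:,::-1]);cv2.imwrite("pics/s5.png",r.camera("side")[:,:,::-1])
w=cv2.imread("pics/w5.png");sd=cv2.imread("pics/s5.png")[180:250,250:330]
c=np.zeros((600,800,3),np.uint8);c[:400,:400]=w[:,120:520];c[:350,400:]=cv2.resize(sd,(400,350));cv2.imwrite("pics/c6.png",c);print(s['ee_pos'],s['q'])
E
```

```text
time_s: 7.65
ee_pos: [0.6374, 0.0319, 0.1838]
tcp_rot: [[0.031, 1.0, 0.002], [1.0, -0.031, 0.0], [0.0, 0.002, -1.0]]
ft_force: [-0.4, -0.4, -1.1]
width: 0.645
gripper_force: 0.0
[0.63740337 0.0318544  0.1838176 ] [-0.33764613  0.64226688  0.29886818  1.6426379  -0.22936749  0.88931641
  0.01903821]
```

View pics/c6.png

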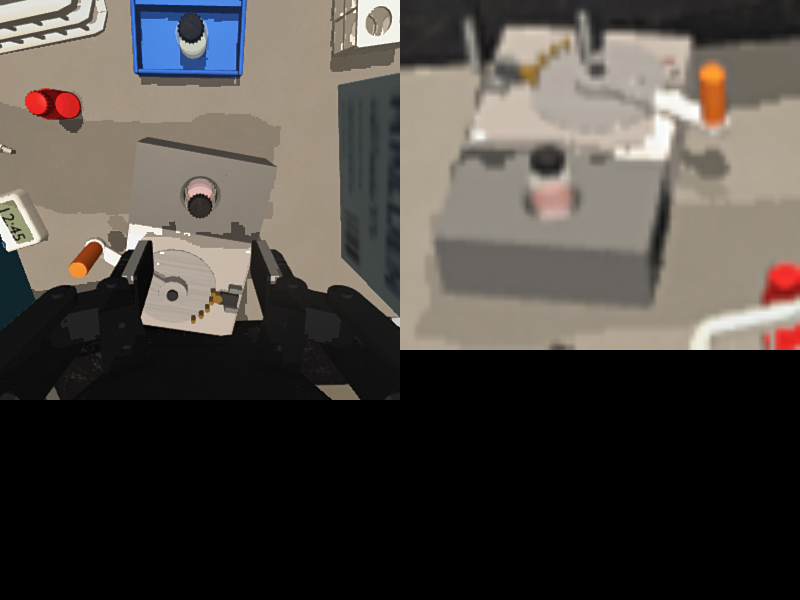

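The vial stands in the well, cap at wrist (320,205). The knob top is at (196,270), the lever axis at (292,295).

```bash
python3 - <<'E'
from h import *
np.set_printoptions(precision=4,suppress=True)
def tri(a,b):
    (o1,d1),(o2,d2)=ray("wrist",*a),ray("side",*b)
    t=np.linalg.lstsq(np.stack([d1,-d2],1),o2-o1,rcond=None)[0];p,q=o1+d1*t[0],o2+d2*t[1];print((p+q)/2,np.linalg.norm(p-q))
tri((320,207),(250+147/5,180+152/5))
print(onz("wrist",320,207,.088))
im=cv2.imread("pics/w5.png");hsv=cv2.cvtColor(im,cv2.COLOR_BGR2HSV)
m=cv2.inRange(hsv,(5,180,60),(18,255,255))
c=max(cv2.findContours(m,cv2.RETR_EXTERNAL,cv2.CHAIN_APPROX_NONE)[0],key=cv2.contourArea);print(cv2.minAreaRect(c))
u,v=cv2.minAreaRect(c)[0];k=onz("wrist",u,v,.08);a=onz("wrist",292,295,.06);print("knob",k,"axis",a,np.linalg.norm((k-a)[:2]),np.degrees(np.arctan2(*(k-a)[[1,0]])))
E
```

```text
[0.6345 0.0334 0.0872] 0.00241042362671914
[0.6357 0.0338 0.088 ]
((205.7411651611328, 259.63531494140625), (18.005229949951172, 41.21678924560547), 40.601295471191406)
knob [ 0.5317 -0.0158  0.08  ] axis [ 0.6035 -0.0702  0.06  ] 0.09007689136912418 142.8511713046114
```

```bash
python3 -m jog '[[5,[-1.2,-2.6,0],0],[5,[-1.2,-2.6,0],0],[5,[-1.2,-2.6,0],0],[5,[-1.2,-2.6,0],0],[5,[0,0,0],-6.84],[5,[0,0,0],-6.84],[5,[0,0,0],-6.84],[5,[0,0,0],-6.84],[5,[0,0,0],-6.84],[5,[0,0,0],-6.84],[5,[0,0,0],-6.84],[5,[0,0,0],-6.84],[5,[0,0,0],0],[5,[0,0,0],0]]'
python3 - <<'E'
from h import *
s=r.sense();print(s['q'],np.degrees(np.arctan2(s['tcp_rot'][1,1],s['tcp_rot'][0,1])),togo(.5317,-.0158,.09))
im=r.camera("wrist")[:,:,::-1].copy();cv2.imwrite("pics/w6.png",im);hsv=cv2.cvtColor(im,cv2.COLOR_BGR2HSV)
m=cv2.inRange(hsv,(5,180,60),(18,255,255))
c=max(cv2.findContours(m,cv2.RETR_EXTERNAL,cv2.CHAIN_APPROX_NONE)[0],key=cv2.contourArea);b=cv2.minAreaRect(c);print(b,onz("wrist",*b[0],.08))
E
```

```text
time_s: 8.92
ee_pos: [0.5311, -0.0132, 0.1821]
tcp_rot: [[-0.796, 0.606, -0.001], [0.606, 0.796, 0.0], [0.001, -0.001, -1.0]]
ft_force: [0.5, -0.4, -0.0]
width: 0.586
gripper_force: 0.0
[-0.12403175  0.47310085  0.05014762  1.91909507 -0.03390311  0.75152853
  0.86541806] 52.711931237899165 [-0.21 -0.17  9.21]
((322.5, 210.5), (29.0, 19.0), 90.0) [ 0.53418551 -0.0154159   0.08      ]
```

```bash
python3 -m jog '[[5,[-0.27,-0.11,2],0],[5,[0,0,3],0],[5,[0,0,2.5],0],[5,[0,0,1.4],0],[5,[0,0,0],0],[5,[0,0,0],0]]'
python3 -m jog '[[0.8,[0,0,0],0],[0.8,[0,0,0],0],[0.8,[0,0,0],0],[0.8,[0,0,0],0],[0.8,[0,0,0],0],[0.8,[0,0,0],0],[0.8,[0,0,0],0],[0.8,[0,0,0],0]]'
python3 - <<'E'
from h import *
s=r.sense();p=s['ee_pos'];d=p[:2]-[.6038,-.0702];print(p,np.hypot(*d),np.degrees(np.arctan2(d[1],d[0])))
cv2.imwrite("pics/w7.png",r.camera("wrist")[:,:,::-1])
E
```

```text
time_s: 9.47
ee_pos: [0.5327, -0.0155, 0.0935]
tcp_rot: [[-0.797, 0.604, -0.002], [0.604, 0.797, -0.0], [0.001, -0.001, -1.0]]
ft_force: [-0.1, -0.7, 1.0]
width: 0.585
gripper_force: 0.0
time_s: 10.13
ee_pos: [0.5338, -0.0151, 0.0949]
tcp_rot: [[-0.798, 0.603, 0.002], [0.603, 0.798, 0.001], [-0.001, 0.002, -1.0]]
ft_force: [-0.5, 1.6, 8.0]
width: 0.165
gripper_force: 58.3
[ 0.53377121 -0.01511777  0.09486821] 0.0890959260320341 141.81262917799856
```

View pics/w7.png

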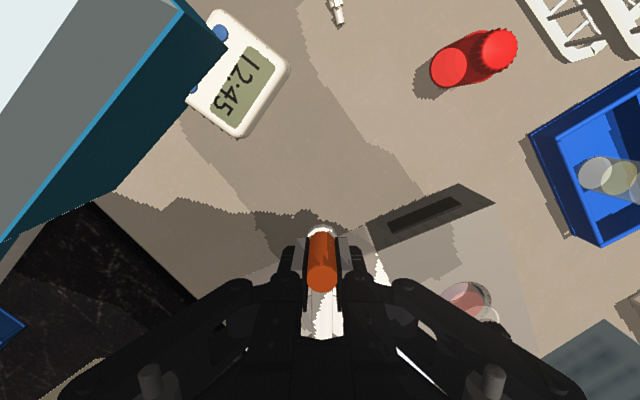

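The knob is gripped at (321,262). The teal box on the left may be close to the swing, so I check its height and the arc.

```bash
python3 - <<'E'
from h import *
np.set_printoptions(precision=3,suppress=True)
def tri(a,b):
    (o1,d1),(o2,d2)=ray("top",*a),ray("side",*b)
    t=np.linalg.lstsq(np.stack([d1,-d2],1),o2-o1,rcond=None)[0];p,q=o1+d1*t[0],o2+d2*t[1];print((p+q)/2,np.linalg.norm(p-q))
tri((326,243),(352,196));tri((373,238),(343,166))
s=r.sense();R=s['tcp_rot'];c=np.array([.6038,-.0702]);rad=.0895;a0=np.radians(142.5)
P=s['ee_pos'][:2]
for k in np.arange(1,6)*.05+0: pass
prev=0
for th in (.25,.5,.72,.74,.76):
    a=a0+th;Q=c+rad*np.array([np.cos(a),np.sin(a)]);print(th,Q,"fixed-axes tool shift cm",np.round(100*R[:2,:2].T@(Q-P),2),"deg",np.degrees(th))
# with tool co-rotating: chord for 5 deg steps along tool axes
for d in (5,): 
    d=np.radians(d);print("co-rot step", "tangential cm",100*rad*np.sin(d),"radial inward cm",100*rad*(1-np.cos(d)))
E
```

```text
[0.407 0.    0.092] 0.005334909584124318
[ 0.416 -0.141  0.103] 0.0013936831596080607
0.25 [ 0.522 -0.035] fixed-axes tool shift cm [-0.22 -2.32] deg 14.32394487827058
0.5 [ 0.515 -0.056] fixed-axes tool shift cm [-1.02 -4.41] deg 28.64788975654116
0.72 [ 0.514 -0.076] fixed-axes tool shift cm [-2.14 -6.03] deg 41.25296124941927
0.74 [ 0.515 -0.078] fixed-axes tool shift cm [-2.25 -6.16] deg 42.398876839680916
0.76 [ 0.515 -0.08 ] fixed-axes tool shift cm [-2.37 -6.29] deg 43.54479242994257
co-rot step tangential cm 0.7800438975915405 radial inward cm 0.034057452078877365
```

```bash
python3 -m jog '[[0.8,[-0.01,-0.37,0],-2.4],[0.8,[-0.01,-0.37,0],-2.4],[0.8,[-0.01,-0.37,0],-2.4],[0.8,[-0.01,-0.37,0],-2.4],[0.8,[-0.01,-0.37,0],-2.4],[0.8,[-0.01,-0.37,0],-2.4],[0.8,[0,0,0],0],[0.8,[0,0,0],0],[0.8,[0,0,0],0]]'
cat > a.py <<'E'
from h import *
s=r.sense();p=s['ee_pos'];d=p[:2]-[.6038,-.0702];R=s['tcp_rot']
print(p,"rad",np.hypot(*d),"ang",np.degrees(np.arctan2(d[1],d[0])),"toolx",np.degrees(np.arctan2(R[1,0],R[0,0])),s['q'][6])
im=r.camera("wrist")[:,:,::-1].copy();m=cv2.inRange(cv2.cvtColor(im,cv2.COLOR_BGR2HSV),(5,180,60),(18,255,255))
c=max(cv2.findContours(m,cv2.RETR_EXTERNAL,cv2.CHAIN_APPROX_NONE)[0],key=cv2.contourArea);b=cv2.boundingRect(c)
u,v=b[0]+b[2]/2,b[1]+b[3]-b[2]/2;k=onz("wrist",u,v,.1,s);d=k[:2]-[.6038,-.0702];print("knob",b,k,np.hypot(*d),np.degrees(np.arctan2(d[1],d[0])))
cv2.imwrite("pics/last.png",im)
E
python3 a.py
```

```text
time_s: 10.93
ee_pos: [0.5228, -0.0343, 0.0949]
tcp_rot: [[-0.923, 0.385, 0.002], [0.385, 0.923, 0.001], [-0.002, 0.001, -1.0]]
ft_force: [-1.0, 3.5, 8.5]
width: 0.169
gripper_force: 58.6
[ 0.5228352  -0.03434447  0.09487651] rad 0.08854895357741892 ang 156.11368184717077 toolx 157.33283584275966 1.093392662872771
knob (306, 232, 32, 60) [ 0.51971746 -0.03379483  0.1       ] 0.09162537535080395 156.58886082154496
```

```bash
python3 -m jog '[[0.8,[-0.01,-0.37,0],-2.4],[0.8,[-0.01,-0.37,0],-2.4],[0.8,[-0.01,-0.37,0],-2.4],[0.8,[-0.01,-0.37,0],-2.4],[0.8,[-0.01,-0.37,0],-2.4],[0.8,[-0.01,-0.37,0],-2.4],[0.8,[0,0,0],0],[0.8,[0,0,0],0]]'; python3 a.py
python3 -m jog '[[0.8,[-0.01,-0.37,0],-2.4],[0.8,[-0.01,-0.37,0],-2.4],[0.8,[-0.01,-0.37,0],-2.4],[0.8,[-0.01,-0.37,0],-2.4],[0.8,[0,0,0],0],[0.8,[0,0,0],0]]'; python3 a.py
```

```text
time_s: 11.65
ee_pos: [0.517, -0.0558, 0.0949]
tcp_rot: [[-0.99, 0.144, 0.002], [0.144, 0.99, 0.001], [-0.002, 0.001, -1.0]]
ft_force: [-0.6, 4.2, 8.7]
width: 0.164
gripper_force: 58.7
[ 0.5169685  -0.0557893   0.09485245] rad 0.08801919253480547 ang 170.57698206805242 toolx 171.7481355141054 1.3155124308139323
knob (306, 231, 32, 61) [ 0.51351188 -0.05616691  0.1       ] 0.09137216609943168 171.16545203890564
time_s: 12.2
ee_pos: [0.5161, -0.0709, 0.0949]
tcp_rot: [[-1.0, -0.023, 0.002], [-0.023, 1.0, 0.0], [-0.002, 0.0, -1.0]]
ft_force: [-1.5, 2.8, 9.7]
width: 0.169
gripper_force: 58.8
[ 0.51612644 -0.07085143  0.09485345] rad 0.08767597992084374 ang -179.5742894784904 toolx -178.66324003058253 1.466274077170866
knob (306, 231, 32, 61) [ 0.51258915 -0.07188093  0.1       ] 0.0912263334423129 -178.94421293855524
```

```bash
python3 -m jog '[[0.8,[-0.01,-0.36,0],-2.4],[0.8,[-0.01,-0.34,0],-2.2],[0.8,[0,0,0],0],[0.8,[0,0,0],0],[0.8,[0,0,0],0],[0.8,[0,0,0],0],[0.8,[0,0,0],0],[0.8,[0,0,0],0],[0.8,[0,0,0],0],[0.8,[0,0,0],0]]'; python3 a.py
python3 - <<'E'
from h import *
t=r.camera("top")[:,:,::-1];a=r.camera("side")[:,:,::-1]
c=np.zeros((600,800,3),np.uint8);c[:300,:640]=cv2.resize(t[150:250,200:413],(640,300));c[300:,:420]=cv2.resize(a[170:310,230:428],(420,300));cv2.imwrite("pics/fin.png",c)
E
```

```text
time_s: 13.08
ee_pos: [0.5166, -0.0774, 0.0948]
tcp_rot: [[-0.995, -0.103, 0.002], [-0.103, 0.995, 0.0], [-0.002, 0.0, -1.0]]
ft_force: [-2.2, 4.5, 9.3]
width: 0.167
gripper_force: 58.8
[ 0.51661131 -0.07740421  0.09483423] rad 0.08748582184686123 ang -175.2765052858506 toolx -174.0594921813029 1.5386236139533243
knob (306, 231, 32, 61) [ 0.51306281 -0.07875302  0.1       ] 0.09113941370972284 -174.61512476802085
```

View pics/fin.png

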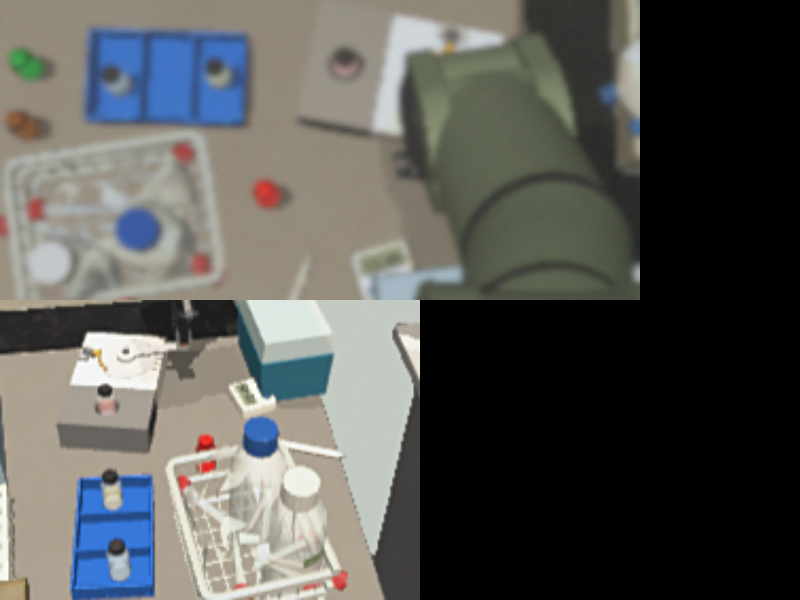

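The lever is at about 0.74 rad and gripped. The pink vial is in the well, yellow and blue are upright in the tray, and the timer hasn't moved, so I hand in.

```bash
python3 -c "
from cell import r
print(r.job_done())"
```

```text
the job is handed in; nothing more can be done
None
```

I handed the job in at about 13 s: the pink vial stands released in the reader's well, the fingers hold the lever at its third click (about 0.74 rad by my estimate), and yellow, blue and the timer look undisturbed; the slide box was not rechecked, and no verdict came back.

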